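# Find the rocking canister cap and press it home

## Robot

A 7-joint arm with a two-finger parallel gripper is mounted at the origin on the work surface. World frame = base frame: x ahead of the robot, y to its left, z up, the work surface at z = 0. Lengths are in m, angles in rad, forces in N, time in s.
With the tool pointing down it reaches from about 0.425 to 0.95 m from the base axis. Payload 4.7 kg.
Tool frame: the origin (TCP) lies midway between the tips of the shut fingers; the grasp point (between the pads) lies behind it (manip.grip_depth is the z of the grasp point in the tool frame, in m); z points along the fingers, y is the line along which they close (so a half turn about z gives the same grasp; the last joint's range is limited). The gripper opens to 85 mm and grips with 20 to 120 N. Pads are 22 mm wide; open, the fingers measure 114 mm over their backs; the gripper's body (76 mm by 85 mm) begins 54 mm behind the grasp point. The pads swing forward as they close: fully open they stand 13 mm farther back than shut.
Start: joints at [1.212, 0.469, -0.049, 1.532, 0.024, 1.141, -0.082], TCP at [0.219, -0.639, 0.231] pointing down, gripper open.
Joint ranges: [-2.59, 2.59], [-0.33, 1.99], [-1.39, 1.29], [0.1, 2.45], [-1.04, 4.18], [0.21, 1.99], [-2.66, 2.66]. Speed limits (rad/s): [2.57, 2.57, 3.14, 3.14, 3.14, 3.14, 3.14].

## Interface

Orientations are given as a rotation vector (axis times angle).
In Python, from plant import monitor, read_camera, get_calibration, manip, nets gives the robot as it stands.
- The arm moves only by the tool servo_tool, never from a script. Its arguments are lists of equal length, an entry for each row: "offset": the shift along the tool's x, y, z in m, a list of three; "twist": the turn about the tool's z in rad. A call has 1 to 12 rows; each row shifts and turns the commanded pose from where the row before left it, along the tool's axes as they then stand; what a row does not reach is not made up. A row lasts 1/12 s, in which the tool goes at most 41.7 mm and 7.16 degrees, less where a joint would pass 70% of its speed; a pose out of reach is approached as far as the arm can. A call with a gripper value outside its range is refused whole. "grip" is the opening, from 0 (shut) to 1 (fully open), set as the call begins (left out, the last holds). The fingers move at their own pace and stop on an object; "grip_force" is the grip in N (left out, the last holds). Time passes only in rows, so rows that do not move let the fingers close. It gives the time, the measured TCP pose, the force, the opening and the grip force at its end, in the units of the state.
- monitor.state(): the state, without advancing time (a new reading comes with each control period).
- read_camera(name): name is "scene" or "top" or "wrist"; returns (picture, depth): 420x560x3 uint8, red, green, blue; 420x560 float32, m along the optical axis (not along the pixel's ray), 0 where there is no reading.
- get_calibration(name): a dict with "fx", "fy", "cx", "cy" (pixels), "eye" and "orientation" of the camera in the world; the wrist camera has in their place "hand_eye" (4x4, takes a point from camera to tool coordinates, whose origin is the TCP and whose axes are the flange's). Camera axes: x right, y up, looking along -z (the intrinsics and any distortion apply to the point x, -y, -z); pixel columns grow to the right and rows downward; lengths in m; the calibration is good to about 2 mm. The wrist camera is an equidistant fisheye: a pixel r from the principal point sees the ray r / f radians off the axis. A picture is of the moment at which its call begins: read the wrist's pose just before it. get_calibration takes no time and is no camera call.
- manip.finish_job(): hands the job in; it is judged then, once.
Trained networks look in the newest picture that a camera, given by its name, has taken for a name from the list of things; names that differ only in an ending like _2 or _b are one class to them, and where a whole thing is asked for, a point or a joint stands for the part that bears it (a point fixed in the world has none). Each returns a list of dicts, best first, with "score" (0 to 1); they miss things now and then, are a little off and sometimes report something else, mostly with a low value. They report only what shows in the picture. A call takes as long as a camera call.
- nets.regions_of(name, camera): "pixels" (420x560 bool, what is visible of it) and "centre" ([row, column] in pixels, amid what is visible of it).
The state is a dict: "time": time; "joints": joint angles; "qvel": joint speeds; "joint_torque": joint torques, N m; "tool_pos": TCP position; "tool_rot": TCP orientation; "wrist_force": force on the tool from outside, world axes, zero at the start; "wrist_torque": the same for the moment, N m; "grip_width": opening from 0.0 (shut) to 1.0 (fully open); "grasp_force": force on a finger pad.
Only numpy, scipy, OpenCV 4.12 (cv2) and the standard library are available. Lean on these libraries where they do the work, as an engineer would, in place of code of your own. Each camera call takes 0.05 s, during which the arm holds its last target. There are 200 camera calls.

## Task

One of the four identical wooden canister caps on the counter is not seated. Press the caps with the fingertips near an edge, one after another, until you find the one that rocks, then press that one down over its middle until it sits fully home and level. Only press: do not lift or pull off any cap, leave the other things on the counter where they are, and finish clear of everything.

Things in the scene. Friction and masses are not known exactly. Their poses are not given: they have to be found in the camera images.
- lid_a: one of four identical square wooden caps, 90 x 90 mm, 0.12 to 0.2 kg, each over a white canister 80 mm square. Origin: centre of the flat top (a dark inlaid disc marks it), 50 to 75 mm above the counter. x, y along its sides, z up. Plate 7 mm; a skirt hangs 16 mm below it around the canister with 2 mm play. Canisters differ in height, so a cap's height does not tell if it is seated
- lid_b: a cap like lid_a, same origin and axes. Three of the four, it is not known which, rest on their rims all round and do not give. The other one stands 6 mm high, level, on a stiff post 12 mm across hidden under its middle
- lid_c: a cap like lid_a, same origin and axes. Any cap: if it is the loose one, a press of 2 to 5 N at 25 to 30 mm off its middle, towards any side, tips it by 0.1 to 0.18 rad (the finger sinks about 3 mm, the far side rises), and it falls back level when let go. A press more than 35 mm off the middle may tip even a seated cap
- lid_d: a cap like lid_a, same origin and axes. Any cap: if it is the loose one, a press over its middle of more than about 8 N (12 to 18 N is plenty) pushes the hidden post down by 6 mm until the cap meets its rim all round, and it stays there. A seated cap does not go down
- pinch_bowl: bystander, to be left alone: white bowl, 76 mm across, 35 mm tall; origin at its underside
- mug: bystander, to be left alone: white mug, 74 mm across, 85 mm tall, handle on its own +y side; origin at its underside
- pepper_mill: bystander, to be left alone: dark wooden pepper mill, 52 mm across, 118 mm tall; origin at its underside
- jar: bystander, to be left alone: amber glass jar, 60 mm across, 70 mm tall; origin at its underside
- oil_bottle: bystander, to be left alone: dark green oil bottle, 66 mm across, 250 mm tall; origin at its underside
- spoon: bystander, to be left alone: wooden spoon 190 mm long, 20 mm thick, lying on the counter beyond the canisters; origin at the middle of its length, at its underside, x towards the bowl

How it is judged:
On the way:
1. the loose cap is rocked: pressed with the fingers near an edge, it tips by more than 0.06 rad (about 3.5 degrees) (((angle between lid_a's own z axis and vertical above 0.06 rad and contact force between the fingers and lid_a above 0.2 N) or (angle between lid_b's own z axis and vertical above 0.06 rad and contact force between the fingers and lid_b above 0.2 N) or (angle between lid_c's own z axis and vertical above 0.06 rad and contact force between the fingers and lid_c above 0.2 N) or (angle between lid_d's own z axis and vertical above 0.06 rad and contact force between the fingers and lid_d above 0.2 N))), for 0.04 s.
At the end, for the whole second after the job is handed in: The loose cap has gone down onto its rim (its top is more than 5 mm, of the 6 mm it stood high, from where it began); all four caps are on their canisters (none more than 9 mm from its start), level within 0.025 rad and at rest (distance of any of lid_a, lid_b, lid_c, lid_d from where it was at the start of the episode above 0.005 m and distance of each of lid_a, lid_b, lid_c, lid_d from where it was at the start of the episode below 0.009 m and angle between each of lid_a, lid_b, lid_c, lid_d's own z axis and vertical below 0.025 rad and linear speed of each of lid_a, lid_b, lid_c, lid_d below 0.01 m/s); the robot touches nothing.
It fails at once if a cap is lifted, carried or pulled off (more than 15 mm from its start, or tipped by more than 0.35 rad) (distance of any of lid_a, lid_b, lid_c, lid_d from where it was at the start of the episode above 0.015 m or angle between any of lid_a, lid_b, lid_c, lid_d's own z axis and vertical above 0.35 rad).
It fails at once if another thing on the counter is disturbed (moved more than 20 mm) (distance of any of pinch_bowl, mug, pepper_mill, jar, oil_bottle, spoon from where it was at the start of the episode above 0.02 m).
It also fails if it takes over 54 s, if anything falls off the work surface, if the arm or the gripper's body presses on something with over 40 N, if the wrist force passes 120 N, or if a joint passes its speed limit or range.

## Working session

There is one attempt and no reset: what is moved stays moved. The work goes in short steps, Python scripts to look and compute and a tool call to move; the robot and the scene stay as the last step left them, time stands still between calls to the robot, and variables do not carry over. Pictures are saved under pics/ and viewed, at most 10 in all, crops included, and the job is handed in when it is done.

Besides the shell and the picture viewer there is one more tool, called by a JSON object that holds its "name" and its "arguments", one argument or row to a line. servo_tool: Moves the arm, as the interface text tells. Its arguments: {"type":"object","properties":{"offset":{"type":"array","items":{"type":"array","items":{"type":"number"}}},"twist":{"type":"array","items":{"type":"number"}},"grip":{"type":"number"},"grip_force":{"type":"number"}},"required":["offset","twist"]}

```bash
mkdir -p pics; ls
cat > h.py <<'E'
import numpy as np, cv2
from scipy.spatial.transform import Rotation as R
from plant import monitor, read_camera, get_calibration, manip, nets
def world(name, depth):
    c=get_calibration(name); v,u=np.mgrid[0:420,0:560]
    d=depth; p=np.stack([(u-c["cx"])/c["fx"]*d,-(v-c["cy"])/c["fy"]*d,-d],-1)
    o=np.array(c["orientation"]); M=R.from_rotvec(o).as_matrix() if o.shape==(3,) else o
    return p@M.T+np.array(c["eye"])
E
python3 - <<'E'
from h import *
s=monitor.state(); print(s); print(manip.grip_depth)
for n in("top","scene"):
    print(get_calibration(n))
    im,d=read_camera(n); cv2.imwrite(f"pics/{n}0.png",im[...,::-1])
    P=world(n,d)
    for r in nets.regions_of("lid_a",n):
        m=r["pixels"]&(d>0); q=P[m]; z=np.median(q[:,2]); t=q[abs(q[:,2]-z)<.006]
        print(n,r["score"],r["centre"],m.sum(),np.median(t,0).round(4),((t.min(0)+t.max(0))/2).round(4),np.ptp(t,0).round(3), cv2.minAreaRect((t[:,:2]*1000).astype(np.float32)))
E
```

```text
pics
{'time': 0.0, 'joints': array([ 1.21212905,  0.46948445, -0.0485614 ,  1.53371483,  0.02409749,
        1.14097492, -0.08232924]), 'qvel': array([ 0.00018806,  0.00266739,  0.00083836, -0.00125634,  0.00159229,
       -0.0012832 , -0.00163191]), 'joint_torque': array([-1.55136395e-04, -5.10303640e+01, -4.65926633e-02, -2.37709236e+01,
        1.07078691e-02,  7.55243615e-03,  4.78953922e-06]), 'tool_pos': array([ 0.21838155, -0.63807605,  0.23022346]), 'tool_rot': array([-3.09706518e+00, -5.15289155e-01,  6.46737805e-04]), 'wrist_force': array([0.09616051, 0.06348293, 0.2498447 ]), 'wrist_torque': array([0.06830018, 0.00889618, 0.02341733]), 'grasp_force': 0.0, 'grip_width': 1.0006548707433973}
-0.0187
{'fx': 504.0301489992266, 'fy': 504.0301489992266, 'cx': 279.50047364370363, 'cy': 205.83219406301342, 'eye': array([ 0.35141783, -0.06718977,  1.18873745]), 'orientation': array([ 0.17869498, -0.13202156, -1.56903006])}
top 0.87 [233.1, 376.0] 1583 [ 0.5116 -0.2516  0.0573] [ 0.5115 -0.2521  0.0573] [0.094 0.096 0.012] ((512.1695556640625, -252.2291717529297), (90.40880584716797,
[... 941 characters left out ...]
] ((513.2512817382812, 79.93609619140625), (92.77055358886719, 93.95279693603516), 78.04838562011719)
scene 0.95 [232.1, 258.2] 1119 [ 0.6377 -0.0828  0.0683] [ 0.634  -0.0848  0.0677] [0.096 0.096 0.012] ((633.756103515625, -86.786376953125), (93.81226348876953, 92.35924530029297), 4.979156494140625)
scene 0.89 [254.5, 408.9] 1353 [0.5216 0.2794 0.067 ] [0.5163 0.2779 0.0663] [0.102 0.098 0.012] ((516.9978637695312, 278.0724182128906), (91.2589340209961, 94.44693756103516), 82.87537384033203)
scene 0.82 [188.7, 229.4] 873 [ 0.5142 -0.2494  0.0588] [ 0.5088 -0.2519  0.0577] [0.101 0.095 0.011] ((509.2281494140625, -252.45413208007812), (97.27978515625, 91.54612731933594), 4.1606621742248535)
```

View pics/top0.png

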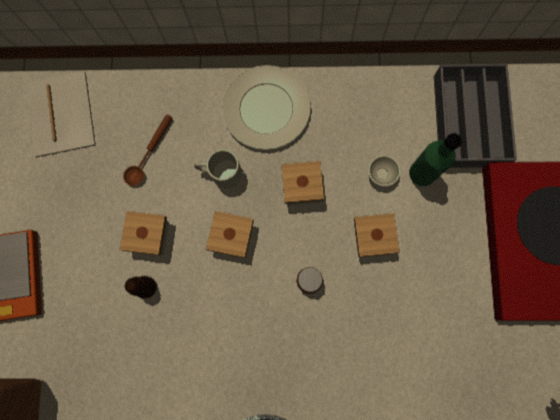

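Run:
```python
from h import *
im,d=read_camera("top"); P=world("top",d)
for n in("pinch_bowl","mug","pepper_mill","jar","oil_bottle","spoon"):
    for r in nets.regions_of(n,"top")[:1]:
        q=P[r["pixels"]&(d>0)]; print(n,round(r["score"],2),np.percentile(q,3,0).round(3),np.percentile(q,97,0).round(3))
s=monitor.state();print(R.from_rotvec(s["tool_rot"]).as_matrix().round(3),s["time"])
```

```text
pinch_bowl 0.82 [ 0.636 -0.311  0.003] [ 0.7   -0.25   0.037]
mug 0.88 [0.635 0.062 0.002] [0.704 0.156 0.087]
pepper_mill 0.86 [0.376 0.258 0.01 ] [0.419 0.293 0.118]
jar 0.88 [ 0.386 -0.125  0.038] [ 0.435 -0.075  0.074]
oil_bottle 0.69 [ 0.636 -0.401  0.01 ] [ 0.689 -0.343  0.251]
spoon 0.91 [0.649 0.243 0.002] [0.81  0.343 0.023]
[[ 0.946  0.324  0.   ]
 [ 0.324 -0.946 -0.   ]
 [ 0.     0.    -1.   ]] 0.55
```

{"name": "servo_tool", "arguments": {
  "offset": [
    [0.031,-0.023,0.005],
    [0.031,-0.023,0.005],
    [0.031,-0.023,0.005],
    [0.031,-0.023,0.005],
    [0.031,-0.023,0.005],
    [0.031,-0.023,0.005],
    [0.031,-0.023,0.005],
    [0.031,-0.023,0.005],
    [0.031,-0.023,0.005],
    [0.031,-0.023,0.005],
    [0.031,-0.023,0.005],
    [0.031,-0.023,0.005]
  ],
  "twist": [0,0,0,0,0,0,0,0,0,0,0.12,0.124],
  "grip": 0
}}

```text
time: 1.55
tool_pos: [0.4833, -0.2604, 0.1718]
tool_rot: [3.138, 0.141, 0.0]
wrist_force: [-0.2, -0.3, -0.0]
grip_width: 0.003
grasp_force: 0.0
```

{"name": "servo_tool", "arguments": {
  "offset": [
    [0,0,0],
    [0,0,0]
  ],
  "twist": [0,0]
}}

```text
time: 1.72
tool_pos: [0.4846, -0.2595, 0.1717]
tool_rot: [-3.137, -0.161, -0.001]
wrist_force: [-0.4, -1.0, -0.1]
grip_width: 0.002
grasp_force: 0.0
```

{"name": "servo_tool", "arguments": {
  "offset": [
    [0,-0.004,0.025],
    [0,-0.0035,0.025],
    [0,0,0.025],
    [0,0,0.02],
    [0,0,0.008],
    [0,0,0.003],
    [0,0,0]
  ],
  "twist": [0,0,0,0,0,0,0]
}}

```text
time: 2.3
tool_pos: [0.4818, -0.2558, 0.0657]
tool_rot: [3.138, 0.148, -0.001]
wrist_force: [-1.4, 0.3, 0.2]
grip_width: -0.001
grasp_force: 0.0
```

{"name": "servo_tool", "arguments": {
  "offset": [
    [0,0,0.001],
    [0,0,0.001],
    [0,0,0]
  ],
  "twist": [0,0,0]
}}

```text
time: 2.55
tool_pos: [0.4828, -0.2552, 0.0647]
tool_rot: [3.137, 0.15, 0.003]
wrist_force: [-0.7, -0.4, 0.0]
grip_width: 0.001
grasp_force: 0.0
```

{"name": "servo_tool", "arguments": {
  "offset": [
    [0,0,0.001],
    [0,0,0.001],
    [0,0,0]
  ],
  "twist": [0,0,0]
}}

```text
time: 2.8
tool_pos: [0.4822, -0.2548, 0.0618]
tool_rot: [3.138, 0.15, 0.0]
wrist_force: [-0.0, -0.3, -0.8]
grip_width: -0.001
grasp_force: 0.0
```

{"name": "servo_tool", "arguments": {
  "offset": [
    [0.003,0,0.001],
    [0,0,0.001],
    [0,0,0]
  ],
  "twist": [0,0,0]
}}

```text
time: 3.05
tool_pos: [0.4854, -0.2543, 0.0595]
tool_rot: [-3.138, -0.15, 0.0]
wrist_force: [0.5, -0.3, -0.5]
grip_width: 0.003
grasp_force: 0.0
```

{"name": "servo_tool", "arguments": {
  "offset": [
    [0,0,0.001],
    [0,0,0.001],
    [0,0,0]
  ],
  "twist": [0,0,0]
}}

```text
time: 3.3
tool_pos: [0.485, -0.2544, 0.0575]
tool_rot: [-3.138, -0.15, 0.001]
wrist_force: [-0.8, 0.7, -0.8]
grip_width: -0.001
grasp_force: 0.0
```

{"name": "servo_tool", "arguments": {
  "offset": [
    [0,0,0.001],
    [0,0,0]
  ],
  "twist": [0,0]
}}

```text
time: 3.47
tool_pos: [0.485, -0.2545, 0.0566]
tool_rot: [-3.138, -0.15, 0.0]
wrist_force: [-0.8, -0.1, 0.6]
grip_width: 0.001
grasp_force: 0.4
```

{"name": "servo_tool", "arguments": {
  "offset": [
    [0,0,0.001],
    [0,0,0]
  ],
  "twist": [0,0]
}}

```text
time: 3.63
tool_pos: [0.4849, -0.2546, 0.0557]
tool_rot: [-3.138, -0.15, 0.001]
wrist_force: [-0.7, 0.2, 0.6]
grip_width: -0.002
grasp_force: 0.6
```

{"name": "servo_tool", "arguments": {
  "offset": [
    [0,0,0.001],
    [0,0,0]
  ],
  "twist": [0,0]
}}

```text
time: 3.8
tool_pos: [0.4849, -0.2545, 0.055]
tool_rot: [3.138, 0.15, -0.001]
wrist_force: [-2.5, -0.1, 5.0]
grip_width: -0.001
grasp_force: 2.4
```

{"name": "servo_tool", "arguments": {
  "offset": [
    [0,0,0.001],
    [0,0,0]
  ],
  "twist": [0,0]
}}

```text
time: 3.97
tool_pos: [0.4849, -0.2546, 0.0542]
tool_rot: [3.138, 0.15, -0.001]
wrist_force: [-2.8, 0.7, 4.9]
grip_width: 0.004
grasp_force: 3.0
```

{"name": "servo_tool", "arguments": {
  "offset": [
    [0,0,0.001],
    [0,0,0]
  ],
  "twist": [0,0]
}}

```text
time: 4.13
tool_pos: [0.485, -0.2546, 0.0534]
tool_rot: [3.138, 0.15, -0.001]
wrist_force: [-3.6, 0.2, 6.8]
grip_width: 0.001
grasp_force: 3.5
```

```bash
cat >> h.py <<'E'
CAPS=np.array([[.512,-.252],[.634,-.086],[.514,.080],[.518,.278]])
def tilt(i,name="scene"):
    im,d=read_camera(name); P=world(name,d)
    out=None
    for r in nets.regions_of("lid_a",name):
        q=P[r["pixels"]&(d>0)]; z=np.median(q[:,2])
        if np.linalg.norm(np.median(q[:,:2],0)-CAPS[i])>.04: continue
        a=q[abs(q[:,2]-z)<.009]
        for k in range(8):
            c=np.linalg.lstsq(np.c_[a[:,:2]-CAPS[i],np.ones(len(a))],a[:,2],rcond=None)[0]
            res=abs(np.c_[q[:,:2]-CAPS[i],np.ones(len(q))]@c-q[:,2]); a=q[res<.002]
        out=c
        print(name,"slope x,y",c[:2].round(3),"z",c[2].round(4),len(a))
    return im
E
python3 - <<'E'
from h import *
im=tilt(0); tilt(0,"top"); cv2.imwrite("pics/s1.png",cv2.resize(im[120:280,140:340,::-1],None,fx=4,fy=3.7))
E
```

```text
scene slope x,y [0.104 0.006] z 0.0578 411
top slope x,y [0.103 0.018] z 0.0553 289
```

View pics/s1.png

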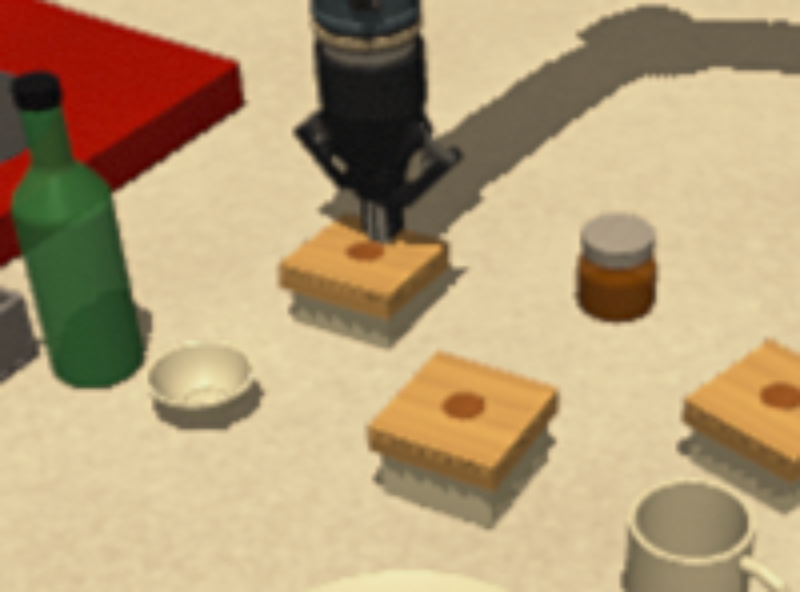

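The picture shows the first cap (dark disc at about (365,250)) tipped under the fingers at (378,240). Both cameras give a slope of 0.10 rad, so this is the loose one. I'll lift off, move over its middle and press.

{"name": "servo_tool", "arguments": {
  "offset": [
    [0,0,-0.004],
    [0,0,-0.006],
    [0,0,-0.01],
    [0.014,0,0],
    [0.013,0,0],
    [0,0,0],
    [0,0,0],
    [0,0,0]
  ],
  "twist": [0,0,0,0,0,0,0,0]
}}

```text
time: 5.0
tool_pos: [0.5112, -0.252, 0.0728]
tool_rot: [-3.138, -0.15, 0.001]
wrist_force: [-0.8, 0.4, -0.2]
grip_width: 0.0
grasp_force: 0.0
```

Run:
```python
from h import *
tilt(0);print(monitor.state()["tool_pos"])
```

```text
scene slope x,y [-0.032 -0.011] z 0.0569 390
[ 0.51104722 -0.25214489  0.07266348]
```

{"name": "servo_tool", "arguments": {
  "offset": [
    [0,0,0.007],
    [0,0,0.005],
    [0,0,0.002],
    [0,0,0.001],
    [0,0,0]
  ],
  "twist": [0,0,0,0,0]
}}

```text
time: 5.52
tool_pos: [0.5117, -0.2518, 0.0572]
tool_rot: [-3.138, -0.15, 0.001]
wrist_force: [-0.8, -0.1, -1.0]
grip_width: -0.001
grasp_force: 0.0
```

{"name": "servo_tool", "arguments": {
  "offset": [
    [0,0,0.001],
    [0,0,0.001],
    [0,0,0]
  ],
  "twist": [0,0,0]
}}

```text
time: 5.77
tool_pos: [0.5121, -0.2519, 0.0557]
tool_rot: [3.138, 0.15, 0.0]
wrist_force: [-0.2, -0.2, 0.2]
grip_width: 0.0
grasp_force: 0.0
```

{"name": "servo_tool", "arguments": {
  "offset": [
    [0,0,0.001],
    [0,0,0.001],
    [0,0,0]
  ],
  "twist": [0,0,0]
}}

```text
time: 6.02
tool_pos: [0.5123, -0.252, 0.0543]
tool_rot: [3.138, 0.15, 0.001]
wrist_force: [-0.6, 0.0, 3.7]
grip_width: 0.001
grasp_force: 1.9
```

{"name": "servo_tool", "arguments": {
  "offset": [
    [0,0,0.001],
    [0,0,0.001],
    [0,0,0.001],
    [0,0,0]
  ],
  "twist": [0,0,0,0]
}}

```text
time: 6.35
tool_pos: [0.5123, -0.252, 0.0513]
tool_rot: [3.138, 0.15, 0.001]
wrist_force: [-1.0, 0.2, 5.3]
grip_width: -0.002
grasp_force: 2.4
```

{"name": "servo_tool", "arguments": {
  "offset": [
    [0,0,0.001],
    [0,0,0.001],
    [0,0,0]
  ],
  "twist": [0,0,0]
}}

```text
time: 6.6
tool_pos: [0.5123, -0.252, 0.0511]
tool_rot: [3.137, 0.15, 0.0]
wrist_force: [-5.8, 2.3, 17.2]
grip_width: 0.0
grasp_force: 9.0
```

{"name": "servo_tool", "arguments": {
  "offset": [
    [0,0,0.001],
    [0,0,0.001],
    [0,0,0]
  ],
  "twist": [0,0,0]
}}

```text
time: 6.85
tool_pos: [0.5123, -0.2521, 0.051]
tool_rot: [3.137, 0.15, 0.0]
wrist_force: [-8.9, 3.7, 31.9]
grip_width: 0.002
grasp_force: 15.9
```

{"name": "servo_tool", "arguments": {
  "offset": [
    [0,0,-0.004],
    [0,0,-0.006],
    [0,0,-0.02],
    [0,0,-0.03],
    [0,0,-0.03],
    [0,0,-0.03],
    [-0.04,0,-0.03],
    [-0.04,0,-0.01],
    [-0.03,0,0],
    [0,0,0],
    [0,0,0]
  ],
  "twist": [0,0,0,0,0,0,0,0,0,0,0]
}}

```text
time: 7.77
tool_pos: [0.4078, -0.2623, 0.202]
tool_rot: [3.138, 0.146, 0.0]
wrist_force: [1.2, -0.1, 0.9]
grip_width: 0.0
grasp_force: 0.0
```

Run:
```python
from h import *
im=tilt(0);tilt(0,"top");tilt(1);cv2.imwrite("pics/s2.png",cv2.resize(im[120:280,140:340,::-1],None,fx=4,fy=3.7))
for n in("top","scene"):
    im,d=read_camera(n); P=world(n,d)
    for r in nets.regions_of("lid_a",n):
        m=r["pixels"]&(d>0); q=P[m]; z=np.median(q[:,2]); print(n,np.median(q[abs(q[:,2]-z)<.006],0).round(4))
```

```text
scene slope x,y [-0.002 -0.007] z 0.0533 470
top slope x,y [ 0.001 -0.002] z 0.0514 1022
scene slope x,y [ 0.005 -0.004] z 0.0682 714
top [ 0.5113 -0.2515  0.0512]
top [0.5136 0.0801 0.062 ]
top [0.518  0.2775 0.0663]
top [ 0.6335 -0.0859  0.0672]
scene [ 0.5146 -0.251   0.0529]
scene [ 0.6365 -0.0837  0.0682]
scene [0.5181 0.0818 0.0632]
scene [0.5219 0.2798 0.0669]
```

View pics/s2.png

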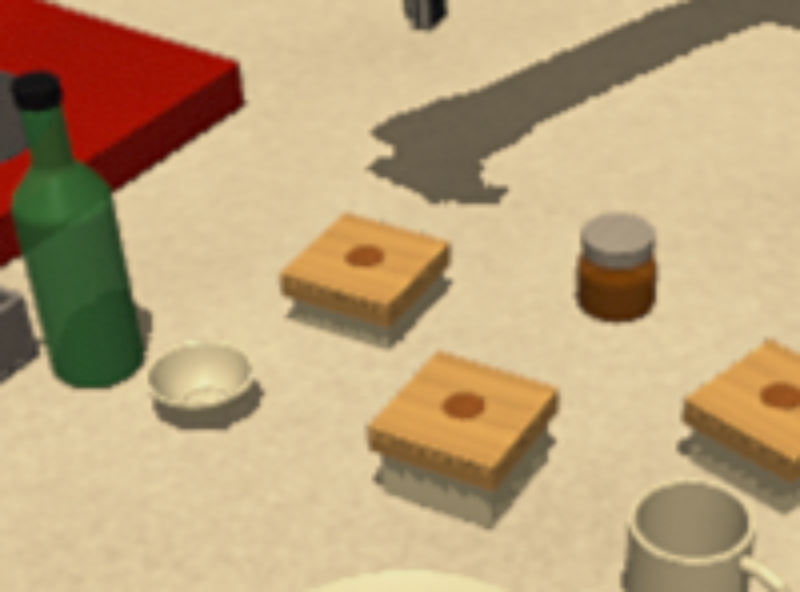

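The cap (disc at (365,256)) is now level, and its top is 6 mm lower: 0.0573 m before, 0.0512 m now. The other caps read the same heights as before, and the arm is clear.

```bash
python3 -c "
from h import *
print(manip.finish_job())"
```

```text
the job is handed in; nothing more can be done
None
```

The loose cap was the one at about (0.51, -0.25) m: it rocked by about 0.10 rad, and I pressed it down 6 mm until it sat level, with the other caps' heights unchanged and the arm clear when I handed the job in; the verdict was not shown.

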